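Battery pack from storage rail into bench charger

ROBOT

A 6-joint arm with a two-finger parallel gripper is mounted at the origin on the work surface. World frame = base frame: x ahead of the robot, y to its left, z up, the work surface at z = 0. Lengths are in m, angles in rad, forces in N, time in s.
With the tool pointing down it reaches from about 0.225 to 0.875 m from the base axis. Payload 3.4 kg.
Tool frame: the origin (TCP) lies at the very end of the fingers, on their centre line; the grasp point (between the pads) lies 19 mm behind it; z points along the fingers, x is the direction in which the jaws open and shut, and the axes are right-handed (so a half turn about z gives the same grasp; the last joint's range is limited). The gripper opens to 85 mm and grips with 20 to 120 N. Pads are 22 mm wide; open, the fingers measure 114 mm over their backs; the gripper's body (76 mm by 85 mm) begins 54 mm behind the grasp point. The pads swing forward as they close: fully open they stand 13 mm farther back than shut.
Start: joints at [-0.121, 0.276, 1.505, -0, 1.361, -0.121], TCP at [0.575, -0, 0.231] pointing down, gripper open.
Joint ranges: [-2.89, 2.89], [-0.75, 2.08], [0.22, 2.7], [-1.18, 4.32], [0.11, 2.71], [-2.7, 2.7]. Speed limits (rad/s): [2.57, 2.57, 3.14, 3.14, 3.14, 3.14].

INTERFACE

Orientations are given as a unit quaternion [w, x, y, z].
In Python, from rig import manip gives the robot as it stands.
- The arm moves only by the tool carry_out, never from a script. Its argument "series" is a list of rows, each a list of 2 entries, a list of its own where there are three numbers: the shift along the tool's x, y, z in mm, then the turn about the tool's z in degrees. A call has 1 to 10 rows; each row shifts and turns the pose as measured when the row begins, along the tool's axes as they then stand; what a row does not reach is not made up. A row lasts 1/12 s, in which the tool goes at most 41.7 mm and 7.16 degrees, less where a joint would pass 70% of its speed; a pose out of reach is approached as far as the arm can. A call is refused whole if a number of a shift passes 41.7 or a number of a turn 7.16, either way. A call with a gripper value outside its range is refused whole. "fingers" is the finger opening in mm, from 0 to 85.4, set as the call begins (left out, the last holds). The fingers move at their own pace and stop on an object; "squeeze" is the grip in N (left out, the last holds). Time passes only in rows, so rows that do not move let the fingers close. It gives the time, the measured TCP pose, the force and the opening at its end, in the units of the state.
- manip.get_state(): the state, without advancing time (a new reading comes with each control period).
- manip.get_image(name): name is "scene" or "side" or "wrist"; returns a dict with "frame" (384x512x3 uint8, blue, green, red), "K" (3x3 intrinsics, pixels), "rvec" (rotation vector, rad) and "tvec" (3), from world to camera coordinates, as OpenCV has them; the wrist camera has in their place "mount" (4x4, takes a point from camera to tool coordinates, whose origin is the TCP and whose axes are the tool frame's). Camera axes: x right, y down, z forward; pixel columns grow to the right and rows downward; lengths in m; the calibration is good to about 2 mm. A picture is of the moment at which its call begins: read the wrist's pose just before it. There is no depth.
- manip.sign_off(): hands the job in, once; it reports no verdict.
The state is a dict: "clock": time; "qpos": joint angles; "qd": joint speeds; "effort": joint torques, N m; "position": TCP position; "ee_rot": TCP orientation; "contact_force": force on the tool from outside, world axes, zero at the start; "moment": the same for the moment, N m; "width": finger opening in m.
Only numpy, scipy, OpenCV 4.12 (cv2) and the standard library are available. Lean on these libraries where they do the work, as an engineer would, in place of code of your own. Each camera call takes 0.05 s, during which the arm holds its last target. There are 200 camera calls.

TASK

Pull the black and green battery pack straight up off its sprung storage rail and set it down upright on the bench in front of the charger, wholly outside the charger's mouth, and let go. Then, from behind, slide it along the bench into the charger, brass contacts first, until it is fully home against the charger's contacts; it must go in under the bridge along the bench, never raised over the charger. Keep the pack upright and leave the flange, bottle and wrench where they are.

Things in the scene. Friction and masses are not known exactly. Their poses are not given: they have to be found in the camera images.
- pack: Loose battery pack, 0.4-0.8 kg (sizes in mm): black block, green top, 132 long (x, incl. a 4 mm ridge across each end face at height 18), 56 wide (y; flat sides, grip across y from above), 63 high. Origin: centre of underside. +x: contact end (brass strips on its face and top). A groove along x underneath (30 wide, 18 deep) straddles the rail. Starts on the rail, x along it, origin at z 32.
- pack_contacts (a point): Outermost middle point of the ridge on the pack's contact end: 66 mm along pack +x, 18 above its underside.
- pack_tail (a point): Outermost middle point of the ridge on the pack's other end (the one to push): 66 mm along pack -x, 18 above its underside.
- rail: Fixed rail (mm): plate 250 x 70 x 12 with a bar along x (100 long, 26 wide, top at 50). Yellow posts (50 wide, top at 78) stand 91 to 121 from the middle at each end; each has a sprung roller snapped over the pack's end ridge. The pack comes off straight up with about 8 N over its weight, clear once 35 higher. Origin: centre of underside, on the bench.
- charger: Fixed grey charger, 191 x 140 mm, blue guides. Origin: on the bench, middle of its mouth; +x points inward. They flare from 90 apart at x=0 to 66 at x=30, then run straight, 50 high, 10 thick. No floor: the pack slides on the bench. Bridge at x=80-108, underside 72, top 80. Stop: housing face at x=116 (140 wide, 100 high). Home: pack origin at x=50, its tail sticks out 16 in front of the mouth.
- charger_contacts (a point): Middle of the stop face at the inner end of the slot, below its brass contacts: 116 mm along charger +x, 18 above the bench. pack_contacts meets it when the pack is home.
- flange: Loose bystander: round steel flange, 112 across, 18 thick, lying on the bench; origin centre of its underside.
- bottle: Loose bystander: white bottle with red cap, 66 across, 150 high; origin centre of its underside.
- wrench: Loose bystander: steel wrench, 170 long, lying flat; origin centre of its underside.
Not all that is in view belongs to the job. There is more than one size of the charger; the one meant has the size given above.

How it is judged:
On the way, in this order (a step that is already met when the one before it is completed fails the run):
1. the pack is lifted clear of the rail (its underside 55 mm above the bench) (height (world z) of pack above 0.055 m), for 0.1 s.
2. the pack stands upright on the bench wholly outside the charger's mouth, at rest and untouched by the fingers (height (world z) of pack below 0.008 m and angle between pack's own z axis and vertical below 0.1 rad and x of pack_contacts in the frame of charger below 0.003 m and linear speed of pack below 0.02 m/s and contact force between the fingers and pack below 0.2 N), for 0.2 s.
At the end, for the whole second after the job is handed in: The pack stands upright on the bench in the charger's slot, contact end first, the middle of that end within 10 mm of the charger's contacts and its length within 0.12 rad of the slot, at rest and released (horizontal distance between pack_contacts and charger_contacts below 0.01 m and angle between the x axis of pack and the x axis of charger, either way round below 0.12 rad and height (world z) of pack below 0.008 m and angle between pack's own z axis and vertical below 0.1 rad and linear speed of pack below 0.01 m/s); the robot touches nothing.
It fails at once if the pack is raised more than 15 mm off the bench while over the charger's slot (its contact end more than 40 mm inside the mouth) (height (world z) of pack above 0.015 m and x of pack_contacts in the frame of charger between 0.04 and 0.25 m and y of pack_contacts in the frame of charger between -0.05 and 0.05 m).
It fails at once if the pack is tipped more than 0.6 rad (angle between pack's own z axis and vertical above 0.6 rad).
It fails at once if the flange is moved more than 30 mm (distance of flange from where it was at the start of the episode above 0.03 m).
It fails at once if the bottle is moved more than 30 mm (distance of bottle from where it was at the start of the episode above 0.03 m).
It fails at once if the wrench is moved more than 30 mm (distance of wrench from where it was at the start of the episode above 0.03 m).
It also fails if it takes over 58 s, if anything falls off the work surface, if the arm or the gripper's body presses on something with over 40 N, if the wrist force passes 120 N, or if a joint passes its speed limit or range.

## Working session

There is one attempt and no reset: what is moved stays moved. The work goes in short steps, Python scripts to look and compute and a tool call to move; the robot and the scene stay as the last step left them, time stands still between calls to the robot, and variables do not carry over. Pictures are saved under pics/ and viewed, about 8 in all and at most 12, crops included, and the job is handed in when it is done.

Besides the shell and the picture viewer there is one more tool, called after "Call:" as name(argument=value, ...) on one line, values as JSON. carry_out: Moves the arm, as the interface text tells. Its arguments: {"type":"object","properties":{"series":{"type":"array","items":{"type":"array"}},"fingers":{"type":"number"},"squeeze":{"type":"number"}},"required":["series"]}

```bash
mkdir -p pics; ls; python3 - <<'E'
from rig import manip
import cv2,numpy as np,json
s=manip.get_state();print(s)
for n in("scene","side"):
    im=manip.get_image(n);cv2.imwrite(f"pics/{n}0.png",im["frame"])
    np.savez(f"{n}.npz",K=im["K"],r=im["rvec"],t=im["tvec"]);R=cv2.Rodrigues(np.array(im["rvec"],float))[0]
    print(n,im["K"],-R.T@np.array(im["tvec"]).ravel(),R[2])
im=manip.get_image("wrist");cv2.imwrite("pics/wrist0.png",im["frame"]);print(im["mount"],im["K"])
E
```

```text
pics
{'clock': 0.0, 'qpos': array([-1.21012187e-01,  2.76593619e-01,  1.50617920e+00, -1.21047864e-05,
        1.36069598e+00, -1.20974597e-01]), 'qd': array([ 1.59750362e-03, -2.19723560e-03, -3.56041924e-04, -1.09166032e-03,
       -5.81455966e-05, -1.47885183e-03]), 'effort': array([ 6.20495921e-04, -4.16768074e+01, -2.45808578e+01, -1.52056768e-04,
        1.11346930e-02,  1.69860516e-05]), 'position': array([5.74448671e-01, 5.03016808e-05, 2.30422147e-01]), 'ee_rot': array([-1.07349003e-04,  9.99999560e-01, -1.75270435e-05, -9.31928816e-04]), 'contact_force': array([0.23983733, 0.35245007, 0.80602514]), 'moment': array([ 0.02410214,  0.01080152, -0.03674245]), 'width': 0.0853593120793886}
scene [[376.21489559   0.         259.12551695]
 [  0.         376.21489559 190.91535392]
 [  0.           0.           1.        ]] [ 1.2392429  -0.07567874  0.90684059] [-0.62664617  0.08304911 -0.77486607]
side [[357.1520882    0.         256.15873115]
 [  0.         357.1520882  196.02225264]
 [  0.           0.           1.        ]] [ 0.42791945 -1.00565328  0.72954335] [ 0.10329661  0.83866079 -0.53476901]
[[ 9.99999959e-01  2.81181297e-04 -5.01533843e-05 -2.74733437e-04]
 [-2.53566727e-04  9.54806447e-01  2.97228168e-01 -7.45386897e-02]
 [ 1.31461777e-04 -2.97228143e-01  9.54806480e-01 -1.42415436e-01]
 [ 0.00000000e+00  0.00000000e+00  0.00000000e+00  1.00000000e+00]] [[321.83419565   0.         257.48555897]
 [  0.         321.83419565 194.82283374]
 [  0.           0.           1.        ]]
```

View pics/scene0.png

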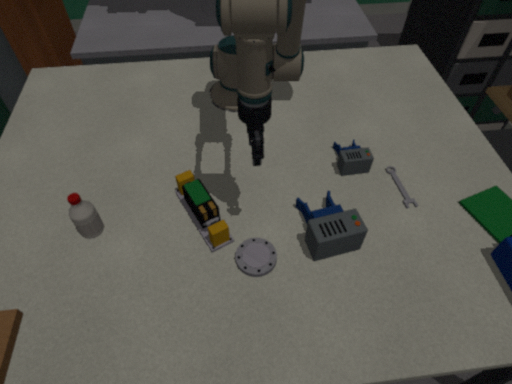

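View pics/side0.png

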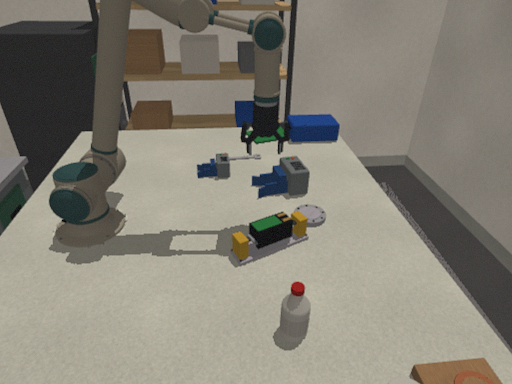

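Candidates for the charger: the larger grey/blue one at scene (335,228) and the smaller at (352,158). The larger looks right (the 191 x 140 size); I'll confirm it in an enlarged crop.

```bash
python3 - <<'E'
import cv2
a=cv2.imread("pics/scene0.png")[130:280,165:385];cv2.imwrite("pics/c1.png",cv2.resize(a,None,fx=3.6,fy=3.6,interpolation=cv2.INTER_CUBIC))
a=cv2.imread("pics/side0.png")[145:265,185:345];cv2.imwrite("pics/c2.png",cv2.resize(a,None,fx=5,fy=5,interpolation=cv2.INTER_CUBIC))
E
```

```text
(no output)
```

View pics/c1.png

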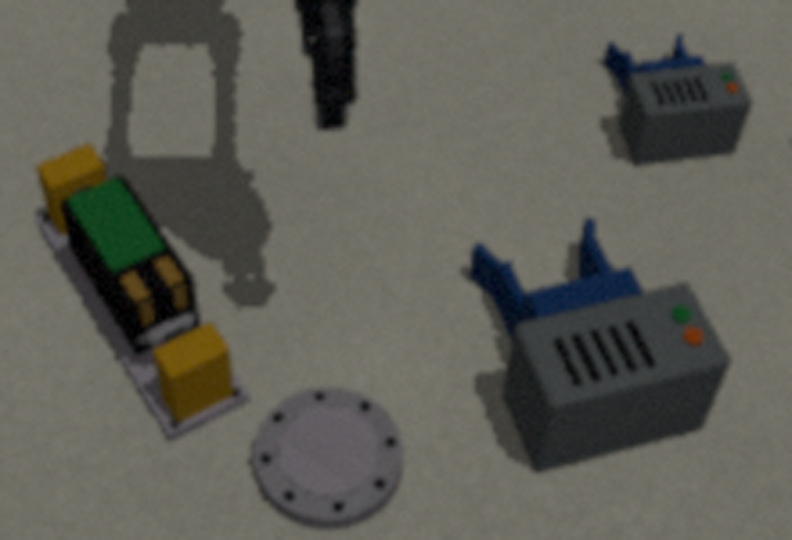

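View pics/c2.png

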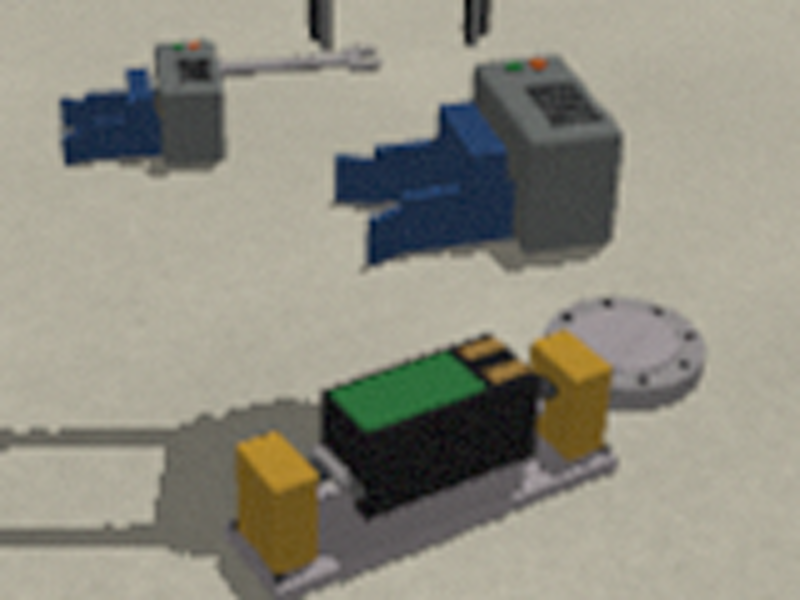

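```bash
cat > fit.py <<'E'
import numpy as np,cv2
from scipy.optimize import least_squares
C={n:np.load(n+".npz") for n in("scene","side")}
def proj(n,P): return cv2.projectPoints(np.asarray(P,float).reshape(-1,3),C[n]["r"],C[n]["t"],C[n]["K"],None)[0][:,0]
def px(n,p):
    s,o=((3.6,(165,130)) if n=="scene" else (5,(185,145)));return (np.array(p)+.5)/s-.5+o
def world(q,P):
    P=np.array(P,float)/1e3;c,s=np.cos(q[2]),np.sin(q[2]);return np.c_[q[0]+c*P[:,0]-s*P[:,1],q[1]+s*P[:,0]+c*P[:,1],P[:,2]]
def fit(D,q0):
    f=lambda q:np.concatenate([(proj(n,world(q,[d[1] for d in L]))-[px(n,d[0]) for d in L]).ravel() for n,L in D.items()])
    r=least_squares(f,q0,loss="soft_l1",x_scale=[.01,.01,.1]);return r.x,f(r.x).reshape(-1,2)
E
python3 - <<'E'
from fit import *
rail=dict(scene=[((155,348),(91,-25,78)),((212,325),(91,25,78)),((230,362),(121,25,78)),((167,386),(121,-25,78)),((38,168),(-121,-25,78)),((93,147),(-121,25,78)),((247,395),(125,35,12)),((120,178),(-62,28,95))],
 side=[((531,345),(91,25,78)),((575,332),(121,25,78)),((611,368),(121,-25,78)),((555,378),(91,-25,78)),((236,444),(-121,25,78)),((275,432),(-91,25,78)),((318,474),(-91,-25,78)),((277,490),(-121,-25,78)),((617,462),(125,-35,12)),((323,393),(-62,28,95)),((488,335),(62,28,95)),((538,372),(62,-28,95)),((370,432),(-62,-28,95))])
ch=dict(scene=[((520,325),(116,-70,100)),((688,285),(116,70,100)),((728,358),(191,70,100)),((545,405),(191,-70,100)),((540,470),(191,-70,0)),((703,428),(191,70,0)),((475,245),(0,-50,50)),((590,222),(0,50,50))],
 side=[((475,65),(116,70,100)),((555,55),(191,70,100)),((621,130),(191,-70,100)),((520,140),(116,-70,100)),((607,240),(191,-70,0)),((375,215),(0,-50,50)),((368,268),(0,-50,0))])
for n,D,q0 in(("rail",rail,(.7,-.15,.5)),("charger",ch,(.7,.15,.1))):
    for s in("scene","side"):
        q,r=fit({s:D[s]},q0);print(n,s,q.round(4))
    q,r=fit(D,q0);print(n,q.round(4),"deg",np.degrees(q[2]).round(2));print(np.abs(r).max(1).round(1))
K=C["scene"]["K"];R=cv2.Rodrigues(C["scene"]["r"])[0];c=-R.T@C["scene"]["t"].ravel()
d=R.T@np.linalg.inv(K)@np.r_[px("scene",(328,455)),1];print("flange",c+d*(.018-c[2])/d[2])
E
```

```text
rail scene [ 0.5849 -0.1541  0.4183]
rail side [ 0.5782 -0.1537  0.4261]
rail [ 0.58   -0.1539  0.4182] deg 23.96
[1.3 1.2 3.4 1.9 1.3 1.9 0.5 1.9 0.6 0.9 1.4 4.8 0.2 1.1 0.8 0.4 1.2 1.
 1.1 1.5 1.4]
charger scene [0.57   0.1716 0.1716]
charger side [0.5662 0.174  0.1717]
charger [0.5682 0.1725 0.169 ] deg 9.68
[2.3 2.3 1.7 1.8 1.7 0.4 2.1 3.2 1.1 0.4 1.1 2.4 1.4 0.9 0.5]
flange [ 0.74213506 -0.0170837   0.018     ]
```

The larger one, at scene (335,228), fits the 191 x 140 size to about 2 px; the pack's contact end points away from the robot, toward the flange. Next I move above the pack with the jaws across its width.

Call:
carry_out(series=[[[1.4,38.5,0],0],[[1.4,38.5,0],0],[[1.4,38.5,0],0],[[1.4,38.5,0],0],[[0,0,0],6.6],[[0,0,0],6.6],[[0,0,0],6.6],[[0,0,0],6.6],[[0,0,0],6.6],[[0,0,0],6.6]], fingers=85, squeeze=80)

```text
clock: 0.98
position: [0.5791, -0.1609, 0.2253]
ee_rot: [-0.0, 0.936, -0.352, -0.004]
contact_force: [-0.5, 0.4, -0.4]
width: 0.0851
```

Call:
carry_out(series=[[[0,0,0],6.6],[[0,0,0],6.6],[[0,0,0],6.6],[[0,0,0],6.6],[[0,0,0],0]])

```text
clock: 1.4
position: [0.5779, -0.1609, 0.223]
ee_rot: [0.002, 0.823, -0.568, -0.007]
contact_force: [-0.8, -0.5, 0.3]
width: 0.0851
```

```bash
cat > wr.py <<'E'
from rig import manip
import numpy as np,cv2,sys
from scipy.spatial.transform import Rotation as Ro
def T():
    s=manip.get_state();q=s["ee_rot"];M=np.eye(4);M[:3,:3]=Ro.from_quat([q[1],q[2],q[3],q[0]]).as_matrix();M[:3,3]=s["position"];return M,s
def snap(name):
    M,s=T();im=manip.get_image("wrist");np.savez(name+".npz",T=M@np.array(im["mount"]),K=im["K"],M=M)
    cv2.imwrite(f"pics/{name}.png",cv2.resize(im["frame"],None,fx=1.5,fy=1.5,interpolation=cv2.INTER_CUBIC));return M,s
def rayz(name,u,z):  # u in 1.5x picture
    d=np.load(name+".npz");u=(np.array(u)+.5)/1.5-.5;r=d["T"][:3,:3]@np.linalg.inv(d["K"])@np.r_[u,1];c=d["T"][:3,3];return c+r*(z-c[2])/r[2]
def info():
    M,s=T();print(s["clock"],(M[:3,3]*1e3).round(1),"toolx deg",np.degrees(np.arctan2(M[1,0],M[0,0])).round(2),"zax",M[:3,2].round(3),"F",s["contact_force"].round(1),"w",s["width"])
E
python3 -c "
from wr import *
snap('w1');info()"
```

```text
1.45 [ 577.8 -160.8  222.9] toolx deg -68.98 zax [-0.013  0.005 -1.   ] F [ 0.6 -0.2 -0. ] w 0.08501432648030977
```

View pics/w1.png

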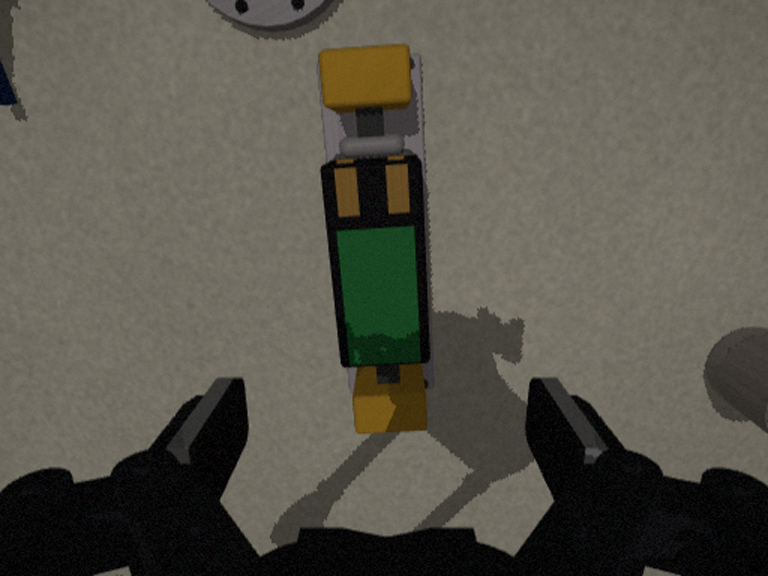

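Wrist view: green top and contact strips seen well; top corners about (322,165), (419,157), (428,360), (344,366).

```bash
python3 -c "
from wr import *
P=np.array([rayz('w1',u,.095) for u in((322,165),(419,157),(428,360),(344,366))])
c=P.mean(0);a=P[:2].mean(0)-P[2:].mean(0);print('c',c.round(4),'len',np.linalg.norm(a),'wid',np.linalg.norm(P[0]-P[1]),np.linalg.norm(P[2]-P[3]),'yaw',np.degrees(np.arctan2(a[1],a[0])))
d=np.load('w1.npz');print('tool shift mm',d['M'][:3,:3].T@(np.r_[c[:2],.055]-d['M'][:3,3])*1e3)
"
```

```text
c [ 0.5801 -0.1552  0.095 ] len 0.12040213248393274 wid 0.052564473553295764 0.05189658997364276 yaw 24.775229521462567
tool shift mm [ -2.96136926  -5.80609992 167.95755609]
```

Call:
carry_out(series=[[[-3,-6,0],-1.7],[[0,0,10],-1.7],[[0,0,18],0],[[0,0,18],0],[[0,0,18],0],[[0,0,18],0],[[0,0,18],0],[[0,0,10],0],[[0,0,5],0],[[0,0,0],0]])

```text
clock: 2.28
position: [0.5858, -0.1522, 0.1043]
ee_rot: [-0.0, 0.851, -0.525, -0.004]
contact_force: [-1.3, -0.1, -0.2]
width: 0.085
```

```bash
python3 -c "
from wr import *
info();M,s=T();print(M[:3,:3].T@(np.array([.580,-.155,.055])-M[:3,3])*1e3)"
```

```text
2.2833 [ 585.8 -152.2  104.3] toolx deg -63.36 zax [-0.007  0.005 -1.   ] F [-1.3 -0.1 -0.2] w 0.08504246398395685
[ 0.3122324   6.21263331 49.29773267]
```

Call:
carry_out(series=[[[0,4,8],1],[[0,2,8],1],[[0,0,8],0],[[0,0,8],0],[[0,0,8],0],[[0,0,6],0],[[0,0,2],0],[[0,0,0],0]])

```text
clock: 2.95
position: [0.5819, -0.1557, 0.0544]
ee_rot: [-0.001, 0.841, -0.54, -0.002]
contact_force: [-0.3, 0.5, 0.0]
width: 0.0847
```

```bash
python3 -c "
from wr import *
info();M,s=T();print(M[:3,:3].T@(np.array([.580,-.155,.055])-M[:3,3])*1e3)"
```

```text
2.95 [ 581.9 -155.7   54.4] toolx deg -65.43 zax [-0.001  0.003 -1.   ] F [-0.3  0.5  0. ] w 0.08469221068019493
[-1.41241648  1.44504781 -0.63786823]
```

Well aligned. Close on the pack.

Call:
carry_out(series=[[[0,0,0],0],[[0,0,0],0],[[0,0,0],0],[[0,0,0],0],[[0,0,0],0],[[0,0,0],0],[[0,0,0],0],[[0,0,0],0]], fingers=40, squeeze=90)

```text
clock: 3.62
position: [0.5825, -0.1537, 0.0535]
ee_rot: [-0.003, 0.841, -0.541, -0.002]
contact_force: [2.5, 6.6, -5.4]
width: 0.0549
```

Call:
carry_out(series=[[[0,0,-6],0],[[0,0,-8],0],[[0,0,-8],0],[[0,0,-8],0],[[0,0,-8],0],[[0,0,-8],0],[[0,0,-8],0],[[0,0,-8],0],[[0,0,-8],0],[[0,0,0],0]])

```text
clock: 4.45
position: [0.5796, -0.1548, 0.1294]
ee_rot: [-0.001, 0.841, -0.541, -0.005]
contact_force: [0.8, -0.2, -7.3]
width: 0.055
```

```bash
python3 -c "
from wr import *
info()"
```

```text
4.45 [ 579.6 -154.8  129.4] toolx deg -65.46 zax [-0.007  0.006 -1.   ] F [ 0.8 -0.2 -7.3] w 0.05500771692081331
```

Call:
carry_out(series=[[[-15,-2,0],0],[[-25,-3,0],0],[[-33,-3,0],0],[[-33,-3,0],0],[[-33,-3,0],0],[[-33,-3,0],0],[[-33,-3,0],0],[[-33,-3,0],0],[[-25,-2,0],0],[[-15,0,0],0]])

```text
clock: 5.28
position: [0.4817, 0.1168, 0.1297]
ee_rot: [-0.0, 0.839, -0.545, -0.004]
contact_force: [0.3, -0.8, -7.1]
width: 0.0548
```

Call:
carry_out(series=[[[0,0,0],0],[[0,0,0],4],[[0,0,0],4],[[0,0,0],4],[[0,0,0],2],[[0,0,0],0],[[0,0,0],0]])

```text
clock: 5.87
position: [0.4747, 0.1218, 0.1293]
ee_rot: [0.002, 0.765, -0.644, -0.006]
contact_force: [-0.1, -0.7, -6.5]
width: 0.0546
```

```bash
python3 -c "
from wr import *
snap('w2');info();M,s=T();print(M[:3,:3].T@(np.array([.474,.157,.129])-M[:3,3])*1e3)"
```

```text
5.9167 [474.7 121.8 129.2] toolx deg -80.12 zax [-0.012  0.005 -1.   ] F [-0.4  0.1 -8.1] w 0.0551753366300297
[-34.78317892  -5.3431144    0.41200634]
```

View pics/w2.png

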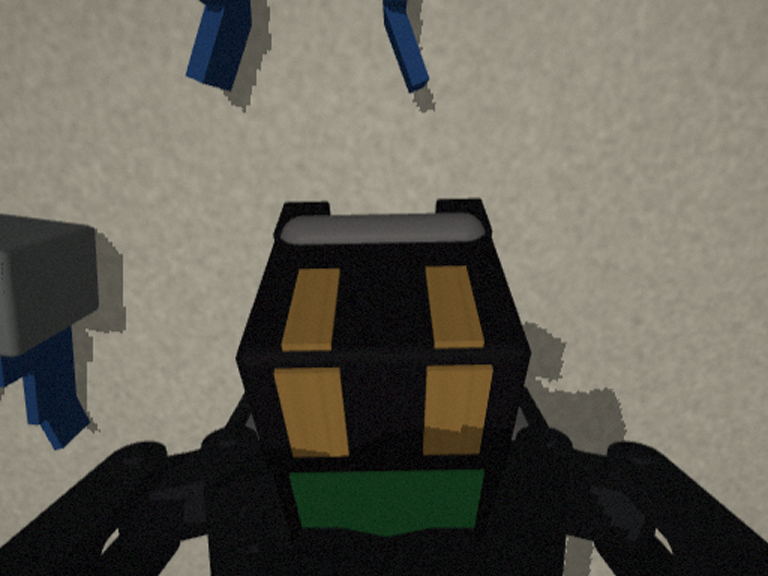

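Wrist view: pack held level and centred, contacts toward the charger; mouth tips at about (187-232,75-90) and (410-428,80-92). Check the fit against them.

```bash
python3 -c "
from wr import *
import fit
d=np.load('w2.npz');Ti=np.linalg.inv(d['T'])
def pw(P):
    p=(Ti@np.c_[P,np.ones(len(P))].T)[:3];u=d['K']@p;u=(u[:2]/u[2]).T;return ((u+.5)*1.5-.5).round(0)
L=[(0,45,50),(0,55,50),(0,45,0),(0,-45,50),(0,-55,50),(0,-45,0),(0,-55,0),(30,33,50),(30,-33,50)]
for l,u in zip(L,pw(fit.world((.5682,.1725,.169),L))):print(l,u)
print('pack ridge centre world at z', (rayz('w2',(383,228),.126)*1e3).round(1))
print('ridge ends',(rayz('w2',(282,228),.126)*1e3).round(1),(rayz('w2',(486,228),.126)*1e3).round(1))
"
python3 - <<'E'
import cv2
a=cv2.imread('pics/w2.png')[0:130,150:470];cv2.imwrite('pics/c3.png',cv2.resize(a,None,fx=2.5,fy=2.5,interpolation=cv2.INTER_CUBIC))
E
```

```text
(0, 45, 50) [197.  76.]
(0, 55, 50) [174.  76.]
(0, 45, 0) [234.  88.]
(0, -45, 50) [411.  77.]
(0, -55, 50) [435.  77.]
(0, -45, 0) [407.  88.]
(0, -55, 0) [426.  88.]
(30, 33, 50) [218.  -5.]
(30, -33, 50) [383.  -4.]
pack ridge centre world at z [524.5 130.4 126. ]
ridge ends [519.2 160.5 126. ] [529.9  99.8 126. ]
```

View pics/c3.png

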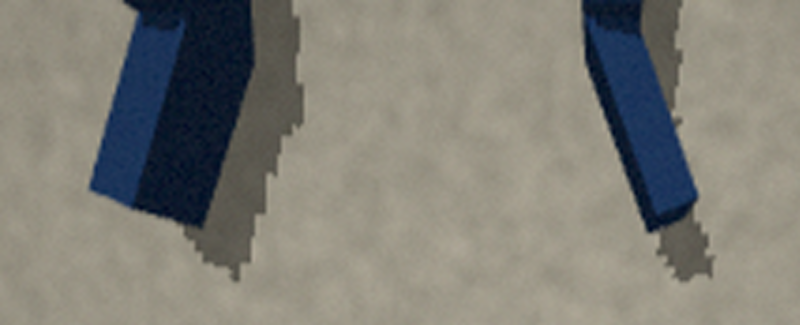

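```bash
python3 -c "
from wr import *
d=np.load('w2.npz')
O=np.array([(62,28,63),(62,-28,63),(62,28,0),(62,-28,0),(62,15,0),(62,-15,0)],float)/1e3
U=(np.array([(238,358),(530,355),(285,203),(483,200),(330,203),(437,200)],float)+.5)/1.5-.5
R0=np.diag([1,-1,-1.]);
# pack in tool frame guess: pack x = -tool y, pack y=-tool x
A=np.array([[0,-1,0],[-1,0,0],[0,0,-1.]]);mount=np.linalg.inv(d['M'])@d['T'];Mi=np.linalg.inv(mount)
r0=cv2.Rodrigues(Mi[:3,:3]@A)[0];t0=(Mi@np.array([0,0,.022,1]))[:3].reshape(3,1)
ok,r,t=cv2.solvePnP(O,U,d['K'],None,r0.copy(),t0.copy(),True)
R=cv2.Rodrigues(r)[0];W=d['T'][:3,:3]@R;o=d['T'][:3,3]+d['T'][:3,:3]@t[:,0]
print('origin',(o*1e3).round(1),'yaw',np.degrees(np.arctan2(W[1,0],W[0,0])),'zax',W[:,2].round(3))
e=cv2.projectPoints(O,r,t,d['K'],None)[0][:,0]-U;print(e.round(1).tolist())
"
```

```text
origin [475.6 120.8 106.8] yaw 10.632338752678635 zax [-0.34  -0.069  0.938]
[[-1.0, 0.5], [0.9, -0.0], [2.1, -0.3], [-2.3, -0.1], [1.7, -0.7], [-1.3, 0.3]]
```

```bash
python3 - <<'E'
from rig import manip
import cv2
f=manip.get_image("side")["frame"][100:220,180:340];cv2.imwrite("pics/s1.png",cv2.resize(f,None,fx=5,fy=5,interpolation=cv2.INTER_CUBIC))
E
```

```text
(no output)
```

View pics/s1.png

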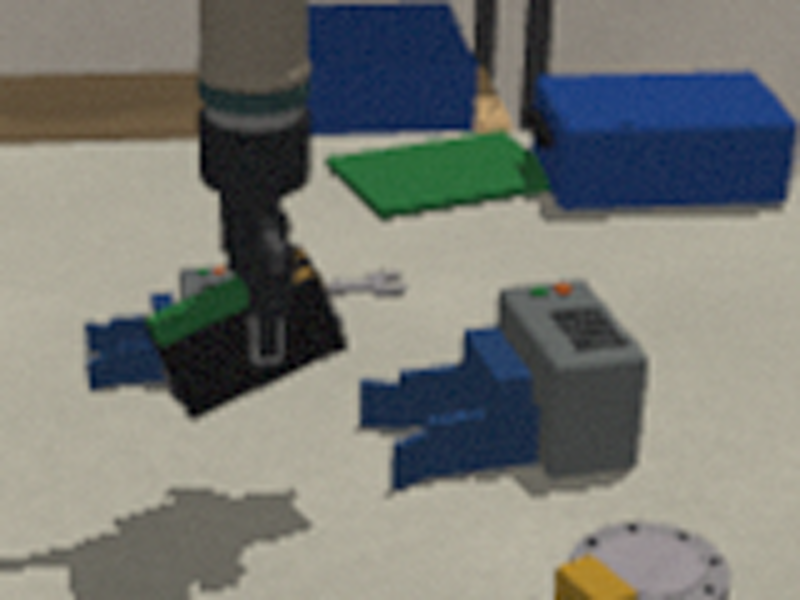

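The pack has pitched about 20° in the grip (contact end up): PnP and the side view agree. I'll place it gently tail-first with a lighter grip so that it levels on the bench.

Call:
carry_out(series=[[[-10,-2,0],0],[[-12,-2,0],0],[[-8,-1,0],0],[[-3,0,5],0],[[0,0,10],0],[[0,0,12],0],[[0,0,12],0],[[0,0,12],0],[[0,0,8],0],[[0,0,0],0]])

```text
clock: 6.8
position: [0.4743, 0.1632, 0.0674]
ee_rot: [0.0, 0.767, -0.641, -0.005]
contact_force: [-1.2, -0.5, -7.3]
width: 0.0551
```

```bash
python3 -c "
from wr import *
info();M,s=T();print(M[:3,:3].T@(np.array([.472,.156,.024])-M[:3,3])*1e3)"
```

```text
6.8 [474.3 163.2  67.4] toolx deg -79.75 zax [-0.009  0.006 -1.   ] F [-1.2 -0.5 -7.3] w 0.05507961800717174
[ 6.96022451  3.22247233 43.38622944]
```

Call:
carry_out(series=[[[4,2,4],0.3],[[2,1,5],0.3],[[0,0,5],0],[[0,0,0],0]])

```text
clock: 7.13
position: [0.4728, 0.1569, 0.0528]
ee_rot: [0.0, 0.764, -0.645, -0.005]
contact_force: [-0.5, -0.3, -7.9]
width: 0.0549
```

Call:
carry_out(series=[[[0,0,3],0],[[0,0,3],0],[[0,0,3],0],[[0,0,3],0],[[0,0,3],0],[[0,0,0],0]], squeeze=35)

```text
clock: 7.63
position: [0.4749, 0.157, 0.0381]
ee_rot: [-0.002, 0.764, -0.645, -0.003]
contact_force: [-0.5, -0.5, -2.8]
width: 0.0553
```

```bash
python3 -c "
from wr import *
info()"
```

```text
7.6333 [474.9 157.   38.1] toolx deg -80.39 zax [-0.003  0.007 -1.   ] F [-0.5 -0.5 -2.8] w 0.05534588149833466
```

Call:
carry_out(series=[[[0,0,2],0],[[0,0,2],0],[[0,0,2],0],[[0,0,2],0],[[0,0,0],0]], squeeze=25)

```text
clock: 8.05
position: [0.4748, 0.157, 0.0383]
ee_rot: [-0.001, 0.764, -0.645, -0.003]
contact_force: [-1.1, -0.1, -7.2]
width: 0.0549
```

Call:
carry_out(series=[[[0,0,2],0],[[0,0,2],0],[[0,0,2],0],[[0,0,0],0]])

```text
clock: 8.38
position: [0.4752, 0.1572, 0.038]
ee_rot: [-0.002, 0.764, -0.645, -0.003]
contact_force: [-2.0, -0.8, -4.5]
width: 0.0549
```

```bash
python3 - <<'E'
from wr import *
info();f=manip.get_image("side")["frame"][100:220,180:340];cv2.imwrite("pics/s2.png",cv2.resize(f,None,fx=4,fy=4,interpolation=cv2.INTER_CUBIC))
E
```

```text
8.3833 [475.2 157.2  38. ] toolx deg -80.3 zax [-0.002  0.006 -1.   ] F [-2.  -0.8 -4.5] w 0.05488213015206963
```

Call:
carry_out(series=[[[0,0,5],0],[[0,0,5],0],[[0,0,5],0]], squeeze=20)

```text
clock: 8.68
position: [0.4845, 0.1589, 0.0281]
ee_rot: [-0.009, 0.764, -0.645, 0.004]
contact_force: [0.2, -0.7, 13.5]
width: 0.0552
```

```bash
python3 - <<'E'
from wr import *
info();f=manip.get_image("side")["frame"][100:220,180:340];cv2.imwrite("pics/s3.png",cv2.resize(f,None,fx=4,fy=4,interpolation=cv2.INTER_CUBIC))
E
```

```text
8.6833 [484.5 158.9  28.1] toolx deg -80.29 zax [ 0.018  0.009 -1.   ] F [ 0.2 -0.7 13.5] w 0.055181542545580824
```

View pics/s3.png

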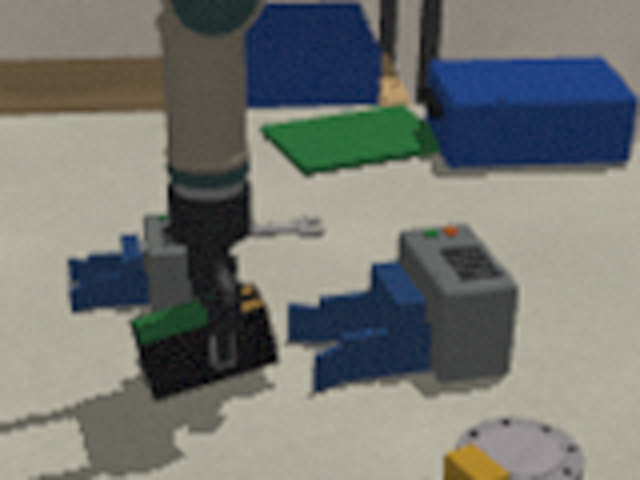

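Call:
carry_out(series=[[[0,3,5],0],[[0,3,5],0],[[0,0,4],0]])

```text
clock: 8.98
position: [0.4918, 0.1602, 0.0185]
ee_rot: [-0.02, 0.764, -0.645, 0.012]
contact_force: [-3.3, -0.6, 7.3]
width: 0.0546
```

```bash
python3 - <<'E'
from wr import *
info()
E
```

```text
8.9833 [491.8 160.2  18.5] toolx deg -80.29 zax [ 0.044  0.014 -0.999] F [-3.3 -0.6  7.3] w 0.05460639814489167
```

Call:
carry_out(series=[[[0,4,-1],0],[[0,6,0],0],[[0,6,0],0],[[0,6,0],0],[[0,4,0],0],[[0,0,0],0]], squeeze=30)

```text
clock: 9.48
position: [0.473, 0.1568, 0.02]
ee_rot: [-0.027, 0.764, -0.644, 0.018]
contact_force: [1.4, -0.0, -1.7]
width: 0.0549
```

```bash
python3 - <<'E'
from wr import *
info();snap('w3')
f=manip.get_image("side")["frame"][100:220,180:340];cv2.imwrite("pics/s4.png",cv2.resize(f,None,fx=3.2,fy=3.2,interpolation=cv2.INTER_CUBIC))
a=cv2.imread("pics/s4.png");b=cv2.imread("pics/w3.png")
b=cv2.resize(b,None,fx=.38,fy=.38,interpolation=cv2.INTER_AREA);o=np.zeros((max(a.shape[0],b.shape[0]),a.shape[1]+b.shape[1],3),np.uint8);o[:a.shape[0],:a.shape[1]]=a;o[:b.shape[0],a.shape[1]:]=b;cv2.imwrite("pics/m4.png",o);print(o.shape)
E
```

```text
9.4833 [473.  156.8  20. ] toolx deg -80.25 zax [ 0.063  0.017 -0.998] F [ 1.4 -0.  -1.7] w 0.0549396550376777
(384, 804, 3)
```

View pics/m4.png

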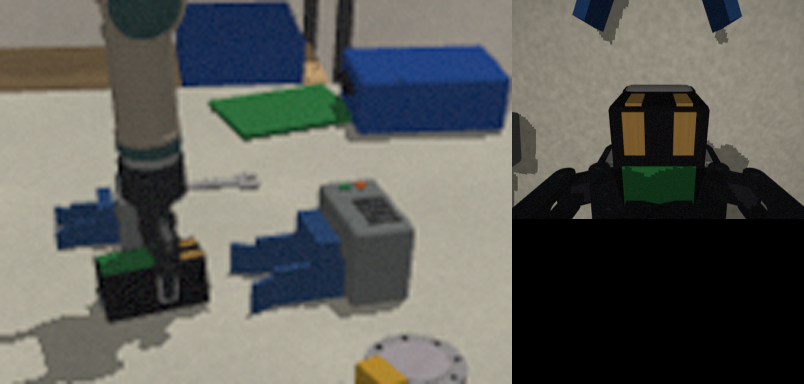

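Nearly level (~3° residual), well back of the mouth. Release and settle, then rise straight up.

Call:
carry_out(series=[[[0,0,0],0],[[0,0,0],0],[[0,0,0],0],[[0,0,0],0],[[0,0,0],0],[[0,0,0],0],[[0,0,0],0],[[0,0,0],0]], fingers=85)

```text
clock: 10.25
position: [0.4687, 0.1563, 0.0183]
ee_rot: [-0.023, 0.764, -0.645, 0.015]
contact_force: [0.3, 0.3, -0.3]
width: 0.0851
```

Call:
carry_out(series=[[[0,0,-5],0],[[0,0,-10],0],[[0,0,-16],0],[[0,0,-20],0],[[0,0,-20],0],[[0,0,-20],0],[[0,0,-15],0],[[0,0,-10],0],[[0,0,0],0]])

```text
clock: 11.0
position: [0.4613, 0.1542, 0.1411]
ee_rot: [-0.022, 0.764, -0.645, 0.014]
contact_force: [0.7, -0.1, -0.5]
width: 0.0851
```

```bash
python3 - <<'E'
from wr import *
info();snap('w4')
E
```

```text
11.0 [461.3 154.2 141.1] toolx deg -80.32 zax [ 0.051  0.015 -0.999] F [ 0.7 -0.1 -0.5] w 0.08506575723419259
```

View pics/w4.png

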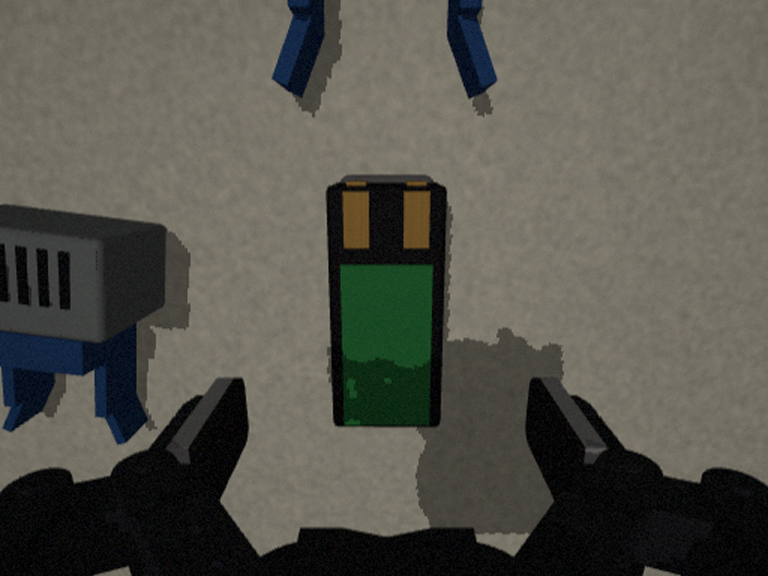

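Pack is flat and upright, in line with the mouth: top corners (327,186), (446,186), (440,424), (334,424); outer guide tips (273,80), (496,82).

```bash
python3 -c "
from wr import *
import fit
P=np.array([rayz('w4',u,.063) for u in((327,186),(446,186),(440,424),(334,424))])
c=P.mean(0);a=P[:2].mean(0)-P[2:].mean(0);yaw=np.arctan2(a[1],a[0]);print('c',(c*1e3).round(1),'len',np.linalg.norm(a),'wid',np.linalg.norm(P[0]-P[1]),'yaw',np.degrees(yaw))
G=np.array([rayz('w4',u,.05) for u in((273,80),(496,82))]);g=G[0]-G[1];print('tips',(G*1e3).round(1).tolist(),'sep',np.linalg.norm(g),'yaw',np.degrees(np.arctan2(-g[0],g[1])),'mid',(G.mean(0)*1e3).round(1))
print('fit tips',(fit.world((.5682,.1725,.169),[(3.7,54,50),(3.7,-54,50)])*1e3).round(1).tolist())
d=np.load('w4.npz');M=d['M'];u=np.array([np.cos(yaw),np.sin(yaw),0])
tgt=np.r_[c[:2]-.105*u[:2],.141];print('tail',((c-.066*u)*1e3).round(1),'tool shift to behind',M[:3,:3].T@(tgt-M[:3,3])*1e3)
cy=np.radians(9.3);o=np.array([.566,.1715]);v=np.array([np.cos(cy),np.sin(cy)]);r=c[:2]-o;print('pack in charger',r@v,r@[-v[1],v[0]])
"
```

```text
c [462.1 153.4  63. ] len 0.11976304580846041 wid 0.05402720488006184 yaw 9.823124825946252
tips [[558.6, 222.7, 50.0], [574.8, 122.2, 50.0]] sep 0.10179700129948277 yaw 9.16806029836253 mid [566.7 172.5  50. ]
fit tips [[562.8, 226.4, 50.0], [580.9, 119.9, 50.0]]
tail [397.1 142.2  63. ] tool shift to behind [  1.13780928 104.20661075  -5.33214721]
pack in charger -0.1054265223761905 -0.001035431825051627
```

Pack sits 105 mm outside, 1 mm off the slot axis, yaw within ~0.7°. Go behind it with fingers part closed.

Call:
carry_out(series=[[[0,12,0],0],[[0,18,0],0],[[0,18,0],0],[[0,18,0],0],[[0,16,0],0],[[0,10,0],0],[[0,4,0],0],[[0,0,0],0]], fingers=26)

```text
clock: 11.72
position: [0.3518, 0.1354, 0.128]
ee_rot: [-0.015, 0.764, -0.645, 0.009]
contact_force: [0.5, 0.3, 0.5]
width: 0.0259
```

```bash
cat > rel.py <<'E'
from wr import *
info();M,s=T();y=np.radians(9.3);o=np.array([.566,.1715]);v=np.array([np.cos(y),np.sin(y)]);r=M[:2,3]-o
print('TCP in charger x,y mm',(r@v*1e3).round(1),(r@[-v[1],v[0]]*1e3).round(1))
E
python3 rel.py
```

```text
11.7167 [351.8 135.4 128. ] toolx deg -80.33 zax [ 0.033  0.012 -0.999] F [0.5 0.3 0.5] w 0.02592550908297996
TCP in charger x,y mm -217.2 -1.0
```

Call:
carry_out(series=[[[0,0,8],0],[[0,0,14],0],[[0,0,16],0],[[0,0,16],0],[[0,0,16],0],[[0,0,14],0],[[0,0,8],0],[[0,0,5],0],[[0,0,0],0]])

```text
clock: 12.47
position: [0.3652, 0.1381, 0.0241]
ee_rot: [-0.019, 0.764, -0.645, 0.012]
contact_force: [0.4, -1.4, 0.4]
width: 0.0257
```

```bash
python3 rel.py
```

```text
12.4667 [365.2 138.1  24.1] toolx deg -80.38 zax [ 0.043  0.014 -0.999] F [ 0.4 -1.4  0.4] w 0.025667743031103557
TCP in charger x,y mm -203.6 -0.5
```

Call:
carry_out(series=[[[0,0,5],0],[[0,0,5],0],[[0,0,2],0],[[0,-5,0],0],[[0,-5,0],0],[[0,-5,0],0],[[0,-5,0],0],[[0,0,0],0]])

```text
clock: 13.13
position: [0.3885, 0.1422, 0.0126]
ee_rot: [-0.019, 0.764, -0.645, 0.012]
contact_force: [-0.1, -1.2, -0.5]
width: 0.0261
```

```bash
python3 rel.py
```

```text
13.1333 [388.5 142.2  12.6] toolx deg -80.38 zax [ 0.043  0.014 -0.999] F [-0.1 -1.2 -0.5] w 0.026103611112583084
TCP in charger x,y mm -179.9 -0.2
```

Near contact. Push steadily.

Call:
carry_out(series=[[[0,-6,0.2],0],[[0,-8,0.3],0],[[0,-8,0.3],0],[[0,-8,0.3],0],[[0,-8,0.3],0],[[0,-8,0.3],0],[[0,-8,0.3],0],[[0,-8,0.3],0],[[0,-8,0.3],0],[[0,0,0],0]])

```text
clock: 13.97
position: [0.4252, 0.1489, 0.0078]
ee_rot: [0.008, 0.764, -0.645, -0.011]
contact_force: [0.6, 0.9, 0.4]
width: 0.026
```

```bash
python3 rel.py
```

```text
13.9667 [425.2 148.9   7.8] toolx deg -80.3 zax [-0.027  0.002 -1.   ] F [0.6 0.9 0.4] w 0.02603946812468837
TCP in charger x,y mm -142.6 0.4
```

Call:
carry_out(series=[[[0,-8,-1],0],[[0,-10,-1],0],[[0,-10,-1],0],[[0,-10,-1],0],[[0,-10,-0.5],0],[[0,-10,-0.5],0],[[0,-10,-0.5],0],[[0,-8,-0.5],0]])

```text
clock: 14.63
position: [0.5022, 0.1621, 0.0097]
ee_rot: [0.012, 0.764, -0.645, -0.014]
contact_force: [-3.1, -0.3, -2.6]
width: 0.0259
```

```bash
python3 rel.py
```

```text
14.6333 [502.2 162.1   9.7] toolx deg -80.28 zax [-0.037  0.    -0.999] F [-3.1 -0.3 -2.6] w 0.025885025901039683
TCP in charger x,y mm -64.4 1.1
```

Call:
carry_out(series=[[[0.5,-7,-0.5],0],[[0.5,-7,-0.5],0],[[0,-7,-0.5],0],[[0,-6,-0.3],0],[[0,-5,-0.3],0]])

```text
clock: 15.05
position: [0.5387, 0.1671, 0.0103]
ee_rot: [0.012, 0.764, -0.645, -0.014]
contact_force: [-2.3, -0.8, -2.1]
width: 0.0259
```

```bash
python3 rel.py
```

```text
15.05 [538.7 167.1  10.3] toolx deg -80.29 zax [-0.037  0.    -0.999] F [-2.3 -0.8 -2.1] w 0.025924717689770053
TCP in charger x,y mm -27.7 0.1
```

Call:
carry_out(series=[[[0,-5,-0.3],0],[[0,-5,-0.3],0],[[0,-5,-0.3],0]])

```text
clock: 15.3
position: [0.5416, 0.1679, 0.0096]
ee_rot: [0.022, 0.764, -0.644, -0.023]
contact_force: [-12.1, -1.9, 4.4]
width: 0.0258
```

```bash
python3 rel.py
```

```text
15.3 [541.6 167.9   9.6] toolx deg -80.28 zax [-0.064 -0.005 -0.998] F [-12.1  -1.9   4.4] w 0.02575878341935834
TCP in charger x,y mm -24.7 0.4
```

Call:
carry_out(series=[[[0,-9,-0.5],0],[[0,-11,-0.5],0],[[0,-11,-0.5],0]])

```text
clock: 15.55
position: [0.5384, 0.168, 0.0067]
ee_rot: [0.05, 0.763, -0.643, -0.046]
contact_force: [-23.8, -3.1, 12.8]
width: 0.0261
```

```bash
python3 rel.py
```

```text
15.55 [538.4 168.    6.7] toolx deg -80.26 zax [-0.134 -0.017 -0.991] F [-23.8  -3.1  12.8] w 0.026141723653812912
TCP in charger x,y mm -27.8 1.0
```

Firm stop at 24 N just where home should be. Back away and rise.

Call:
carry_out(series=[[[0,6,0],0],[[0,12,0],0],[[0,18,0],0],[[0,18,0],0],[[0,14,0],0],[[0,5,-10],0],[[0,0,-20],0],[[0,0,-25],0],[[0,0,-25],0],[[0,0,-25],0]])

```text
clock: 16.38
position: [0.4894, 0.1589, 0.1276]
ee_rot: [0.04, 0.763, -0.643, -0.038]
contact_force: [0.4, -0.2, -0.2]
width: 0.0261
```

Call:
carry_out(series=[[[0,0,-25],0],[[0,0,-20],0],[[0,0,-10],0],[[0,0,0],0],[[0,0,0],0]])

```text
clock: 16.8
position: [0.5104, 0.162, 0.2001]
ee_rot: [0.024, 0.764, -0.644, -0.024]
contact_force: [-0.4, 0.2, -0.3]
width: 0.0258
```

```bash
python3 - <<'E'
import rel
from wr import *
snap('w5')
a=cv2.imread('pics/w5.png');b=manip.get_image("side")["frame"][130:220,220:330];b=cv2.resize(b,None,fx=3,fy=3,interpolation=cv2.INTER_CUBIC)
a=cv2.resize(a,(460,345),interpolation=cv2.INTER_AREA);o=np.zeros((345,790,3),np.uint8);o[:,:460]=a;o[:270,460:]=b;cv2.imwrite('pics/m5.png',o)
E
```

```text
16.8 [510.4 162.  200.1] toolx deg -80.28 zax [-0.068 -0.005 -0.998] F [-0.4  0.2 -0.3] w 0.02579586117803825
TCP in charger x,y mm -56.4 -0.4
```

View pics/m5.png

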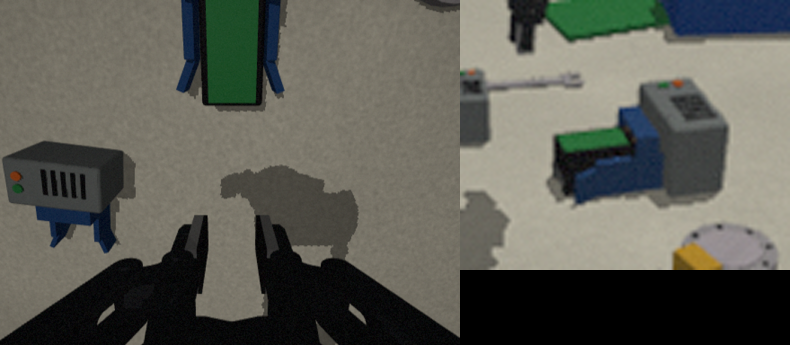

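```bash
python3 -c "
from wr import *
k=768/460
P=np.array([rayz('w5',(u[0]*k,u[1]*k),.063) for u in((202,103.5),(263,105))]);G=np.array([rayz('w5',(u[0]*k,u[1]*k),.05) for u in((178,91),(283,96))])
y=np.radians(9.3);v=np.array([np.cos(y),np.sin(y)])
print('tail edge vs tip mid along slot mm',((P.mean(0)-G.mean(0))[:2]@v*1e3).round(1),'lateral',((P.mean(0)-G.mean(0))[:2]@[-v[1],v[0]]*1e3).round(1),'tip mid',G.mean(0)[:2],'wid',np.linalg.norm(P[0]-P[1]),np.linalg.norm(G[0]-G[1]))
for Q in(P,G):
  g=Q[0]-Q[1];print(np.degrees(np.arctan2(-g[0],g[1])))
"
```

```text
tail edge vs tip mid along slot mm -8.4 lateral -1.9 tip mid [0.56714275 0.17211163] wid 0.05663662200196213 0.10086402912139138
8.394423805906133
7.127996996203032
```

```bash
python3 -c "
from rig import manip
print(manip.sign_off())"
```

```text
the job is handed in; nothing more can be done
None
```

The pack is in the larger charger (the 191 x 140 one), contacts first and upright, and I have handed the job in at about 17 s. No verdict is reported.

- **Lift and placing:** I pulled the pack up off the rail. It pitched about 20° in the grip, contact end up. I set it down tail-first with a light grip so it levelled on the bench, then dragged it back and released it. It stood flat, about 105 mm from mouth to pack origin, 1 mm off the slot axis and within 0.7° of its direction.
- **Push:** I went in from behind along the bench with the fingers part closed. The pack slid in at about 3 N and then stopped firm, with force rising to 24 N. The fingers were then where the home position puts them (about 25–28 mm in front of the mouth).
- **Last checks:** The arm is clear, at 200 mm height with no contact force. The pack's length is about 1° off the slot and its tail about 2 mm off centre.
- **Bystanders:** The flange and wrench look undisturbed in the last picture. The bottle was outside it, but I never worked near it.
- **Disagreement:** In the last image the tail sticks out about 8 mm past the guide tips, where I expected 12–14 mm. I put this down to the rounded edge and the low resolution, since the pack cannot go past the stop.

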